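Grease the tilting test head

TASK

Set the blue test head's tilt to 30 degrees towards the front (the red mark on its scale) by its rocker pads, then take the red-handled grease coupler from its stub, press it squarely onto the nipple until it snaps on, and keep it pushed so that the yellow sprung collar is fully home. Finish while still gripping the coupler and holding it pressed against the spring, with the head still at 30 degrees; leave everything else alone.

Things in the scene. Friction and masses are not known exactly. Their poses are not given: they have to be found in the camera images.
- stand: fixed base plate (130 x 110 x 12 mm) with two blue cheeks (64 mm apart, 8 mm thick, 101 mm high) carrying the tilting head. Origin under the plate's centre; x points away from the front, z up. The hinge axis runs along its y, 85 mm above its origin. On the -y cheek a tilt scale, ticks each 15 degrees, the long red one at 30; the head's white pointer reads on it.
- head (a joint): tilt of the head about the hinge, rad: 0 = nipple straight up, positive = nipple leans to the front (-x of stand); range -0.6 to 0.95. The hinge is stiff (about 1.2 N m of friction: some 14 N at a pad) and stays where it is left. Wanted: 30 degrees = 0.524.
- nipple (a point): foot of the brass nipple, on its axis, 30 mm from the hinge axis. Frame turns with the head: z is the nipple's axis, outward, straight away from the hinge axis; y along the hinge. Stem 14 mm dia, last 10 mm tapering to 6 mm, tip 34 mm above this point. Four sprung locking balls 22 mm above this point stand out to 22 mm dia.
- nipple_tip (a point): tip of the nipple, 34 mm along z from nipple
- collar (a joint): how far the yellow sprung collar round the nipple's foot is pressed towards the head, m: 0 = out, 0.008 = fully home. 36 mm outer dia; its face is 14 mm above nipple when out, 6 mm when home. Pushes back with 4.5 N at first, 12 N fully home; let go, it lifts the coupler up to the locking balls.
- front_pad (a point): centre of the top face of the orange pad (32 x 36 x 12 mm) on the front end of the head's rocker bar, 88 mm in front of the hinge axis and 62 mm to +y of the nipple. Pressing it down leans the nipple to the front (head grows). The point's frame turns with the head.
- rear_pad (a point): same on the black pad on the rear end of the rocker bar, 88 mm behind the hinge axis: pressing it down tilts the head back
- coupler: loose round grease coupler, 110 mm tall, 0.3 kg: steel bell 44 mm dia, 40 mm high, brass lip at its mouth, above it a red handle 28 mm dia, 70 mm long. Origin at the centre of its mouth (the lip's lower face), z from mouth to handle. Starts upright, mouth down, on the parking stub.
- coupler_mouth (a point): centre of the coupler's mouth = its origin, with its axes. Lip 5 mm thick with an 18 mm hole; hollow behind it 28 mm dia, to 34 mm from the mouth. It snaps on when the lip has been pushed past the nipple's balls (peak about 10 N, 22 to 26 mm above nipple); they then pull it down to about 14 mm, onto the collar.
- coupler_grip (a point): point on the axis of the red handle, 78 mm above the mouth, good to grip
- dock: fixed parking stub: dark disc 68 mm dia, 12 mm high, with a post 13 mm dia whose tip is 32 mm above the bench; the coupler stands over the post on the disc. Origin under its centre.
- bottle: upright white bottle, 68 mm dia, 150 mm tall; origin under its centre; leave alone
- rod: steel bar lying down, 22 mm dia, 150 mm long along its x; origin under its middle; leave alone
- weight: brass knobbed weight, 48 mm dia, 54 mm tall; origin under its centre; leave alone
- spanner: steel spanner lying flat along its x; leave alone
- disc_a: steel ring in the grey tray, 44 mm dia, 12 mm high; leave alone
- disc_b: aluminium disc in the grey tray, 44 mm dia, 14 mm high; leave alone

How it is judged:
By the outcome, as a careful person would: the job done as asked, in the order asked, and still so for the second after the job is handed in, while the arm keeps its last pose, push and grip.
It also fails if it takes over 58 s, if anything falls off the work surface, if the arm or the gripper's body presses on something with over 40 N, if the wrist force passes 120 N, or if a joint passes its speed limit or range.

ROBOT

A 6-joint arm with a two-finger parallel gripper is mounted at the origin on the work surface. World frame = base frame: x ahead of the robot, y to its left, z up, the work surface at z = 0. Lengths are in mm, angles in rad, forces in N, time in s.
With the tool pointing down it reaches from about 350 to 775 mm from the base axis. Payload 7.3 kg.
Tool frame: the origin (TCP) lies midway between the tips of the shut fingers; the grasp point (between the pads) lies 19 mm behind it; z points along the fingers, x is the direction in which the jaws open and shut, and the axes are right-handed (so a half turn about z gives the same grasp; the last joint's range is limited). The gripper opens to 92 mm and grips with 3 to 60 N. Pads are 19 mm wide; open, the fingers measure 130 mm over their backs; the gripper's body (75 mm by 190 mm) begins 47 mm behind the grasp point.
Start: joints at [-1.453, 0.342, 1.524, -0, 1.275, -0.146], TCP at [136.916, -506.852, 226.741] pointing down, gripper open.
Joint ranges: [-2.53, 2.53], [-0.77, 2.02], [0.04, 2.7], [-1, 4.14], [0.28, 2.66], [-3.11, 3.11]. Speed limits (rad/s): [2.57, 2.57, 3.14, 3.14, 3.14, 3.14].

INTERFACE

Orientations are given as [roll, pitch, yaw] about the fixed x, y, z axes, in that order (R = Rz(yaw) Ry(pitch) Rx(roll)).
In Python, from plant import bot gives the robot as it stands.
- The arm moves only by the shell command python3 -m pendant 'ROWS' [OPENING]. ROWS is JSON, a list of rows, each an object with "linear": the shift along the world's x, y, z in mm, a list of three; "twist": the turn about the world's z in degrees. In form: [{"linear": [x, y, z], "twist": twist}, ...]. A call has 1 to 20 rows; each row is the pose to reach, as a shift and turn from the pose commanded when the call began; what a row does not reach only later rows make up. A row lasts 1/8 s, in which the tool goes at most 62.5 mm and 10.7 degrees, less where a joint would pass 70% of its speed; a pose out of reach is approached as far as the arm can. A call with a gripper value outside its range is refused whole. OPENING is the closure in counts, from 0 (fully open) to 255 (shut), set as the call begins (- or left out, the last holds). The fingers move at their own pace and stop on an object; the grip force is fixed at half the most. Time passes only in rows, so rows that repeat a pose let the fingers close. It gives the time, the measured TCP pose, the force and the opening at its end, in the units of the state.
- bot.get_obs(): the state, without advancing time (a new reading comes with each control period).
- bot.capture(name): name is "side" or "top" or "wrist"; returns a dict with "frame" (384x512x3 uint8, blue, green, red), "z_map" (384x512 float32, mm along the optical axis (not along the pixel's ray), 0 where there is no reading), "fx", "fy", "cx", "cy" (pixels), "rvec" (rotation vector, rad) and "tvec" (3), from world to camera coordinates, as OpenCV has them. Camera axes: x right, y down, z forward; pixel columns grow to the right and rows downward; lengths in mm; the calibration is good to about 2 mm. A picture is of the moment at which its call begins.
- bot.close_job(): hands the job in, once; it reports no verdict.
The state is a dict: "time": time; "joint_positions": joint angles; "dq": joint speeds; "tau": joint torques, N m; "tool_pos": TCP position; "tcp_rot": TCP orientation; "contact_force": force on the tool from outside, world axes, zero at the start; "moment": the same for the moment, N m; "grip_width": finger opening in mm.
Only numpy, scipy, OpenCV 4.12 (cv2) and the standard library are available. Lean on these libraries where they do the work, as an engineer would, in place of code of your own. Each camera call takes 0.05 s, during which the arm holds its last target. There are 200 camera calls.

## Working session

There is one attempt and no reset: what is moved stays moved. The work goes in short steps, Python scripts to look and compute and a shell command to move; the robot and the scene stay as the last step left them, time stands still between calls to the robot, and variables do not carry over. Pictures are saved under pics/ and viewed, about 8 in all and at most 12, crops included, and the job is handed in when it is done.

```bash
ls; mkdir -p pics; cat > h.py <<'E'
import numpy as np, cv2
from plant import bot
def cap(n):
    c=bot.capture(n); R=cv2.Rodrigues(np.array(c['rvec'],float))[0]; t=np.array(c['tvec'],float).ravel()
    c['R']=R;c['t']=t;c['o']=-R.T@t
    v,u=np.mgrid[0:384,0:512]; z=c['z_map']
    P=np.stack([(u-c['cx'])/c['fx']*z,(v-c['cy'])/c['fy']*z,z],-1)
    c['P']=(P-t)@R; c['P'][z==0]=np.nan
    return c
def ray(c,u,v,h):
    d=c['R'].T@np.array([(u-c['cx'])/c['fx'],(v-c['cy'])/c['fy'],1]); s=(h-c['o'][2])/d[2]
    return c['o']+s*d
def proj(c,p):
    q=c['R']@np.array(p,float)+c['t']; return c['fx']*q[0]/q[2]+c['cx'],c['fy']*q[1]/q[2]+c['cy']
E
python3 - <<'E'
from h import *
import pickle
for n in ('top','side'):
    c=cap(n); pickle.dump(c,open(n+'0.pkl','wb')); cv2.imwrite(f'pics/{n}0.png',c['frame']); print(n,c['o'].round(),c['fx'])
print(bot.get_obs())
E
```

```text
pics
top [ 447.  -11. 1204.] 384.5101491571558
side [217. 682. 860.] 356.47373556441
{'time': 0.1, 'joint_positions': array([-1.45299575e+00,  3.42682811e-01,  1.52491475e+00,  1.02344647e-05,
        1.27540512e+00, -1.46005360e-01]), 'dq': array([-4.94458847e-05,  6.32201002e-04, -8.86343447e-04, -2.19428824e-03,
        3.13500919e-04,  4.83631904e-04]), 'tau': array([ 1.88042235e-03, -4.32004094e+01, -2.44695389e+01,  7.18342303e-02,
        5.25869080e-02, -5.24531765e-05]), 'tool_pos': array([ 136.87615105, -506.46878443,  226.10136554]), 'tcp_rot': array([-3.14137783e+00,  1.39360147e-03, -1.30699323e+00]), 'contact_force': array([-0.29694159, -0.61268589, -0.58713224]), 'moment': array([0.03539159, 0.01334852, 0.03870036]), 'grip_width': 91.75280132407222}
```

View pics/top0.png

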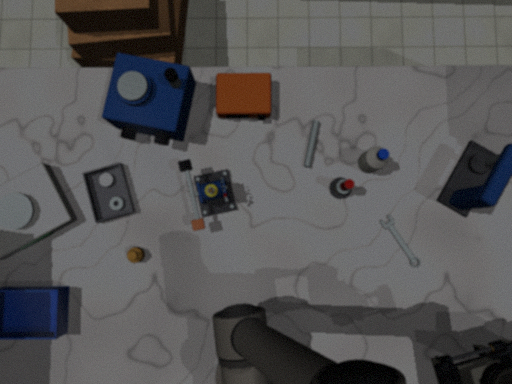

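View pics/side0.png

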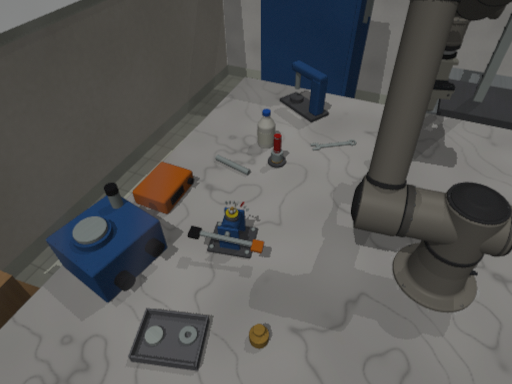

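The stand is near top pixel (212,190), with the orange pad in front at (198,224) and the black pad at the rear at (185,165). The coupler on its stub is at (343,187). Next I'll measure them.

```bash
python3 - <<'E'
from h import *
import pickle
for n in ('top','side'):
    c=pickle.load(open(n+'0.pkl','rb')); f=c['frame']; hsv=cv2.cvtColor(f,cv2.COLOR_BGR2HSV); P=c['P']
    H,S,V=[hsv[...,i].astype(int) for i in range(3)]
    near=lambda x,y,r:np.hypot(P[...,0]-x,P[...,1]-y)<r
    m={'orange':(H>3)&(H<16)&(S>120)&(V>80)&(P[...,2]<130)&(P[...,0]<600)&near(480,40,120),'red':((H<4)|(H>174))&(S>150)&(V>60)&(P[...,2]>60)&near(490,-250,150),'yellow':(H>18)&(H<35)&(S>120)&near(500,0,120),'black':(V<40)&near(530,40,70)&(P[...,2]>50)}
    for k,b in m.items():
        v,u=np.nonzero(b)
        if len(u): print(n,k,len(u),'px',u.mean().round(1),v.mean().round(1),'med',np.nanmedian(P[b],0).round(1),'max',np.nanmax(P[b],0).round(),'min',np.nanmin(P[b],0).round())
    for u,v in ([(198,224),(185,165),(191,195),(210,190),(343,187)] if n=='top' else [(257,246),(195,233),(233,214),(277,140),(277,160)]): print(u,v,P[v,u].round(1))
    x0,y0=(170,145) if n=='top' else (180,185)
    cv2.imwrite(f'pics/crop_{n}.png',cv2.resize(f[y0:y0+95,x0:x0+100],None,fx=6,fy=6,interpolation=cv2.INTER_CUBIC))
E
```

```text
top orange 64 px 199.5 223.6 med [459.2 146.8  82.8] max [474. 158.  88.] min [448. 138.  78.]
top red 62 px 348.5 183.9 med [ 570.1 -278.6  121.4] max [ 582. -267.  126.] min [ 559. -291.  115.]
top yellow 38 px 214.1 192.0 med [547. 100. 128.] max [565. 113. 139.] min [537.  93. 124.]
top black 73 px 220.4 194.1 med [542.3  86.8  98.3] max [582. 108. 123.] min [532.  66.  52.]
198 224 [459.2 152.2  83.1]
185 165 [630.2 189.1  99.3]
191 195 [543.4 172.4  89.5]
210 190 [552.  110.4 148.3]
343 187 [ 564.4 -269.    94.6]
side orange 66 px 257.4 242.7 med [460.6 146.6  81. ] max [500. 160.  85.] min [445.  81.  -0.]
side red 94 px 276.8 142.2 med [ 569.2 -269.4   97.5] max [ 582. -262.  123.] min [ 558. -291.   63.]
side yellow 14 px 235.6 212.1 med [542.2 107.7 126.8] max [585. 113. 132.] min [537.  82.  97.]
side black 1 px 237.0 216.0 med [540.6 104.8 109.8] max [541. 105. 110.] min [541. 105. 110.]
257 246 [456.5 157.7  81.5]
195 233 [623.7 196.5  98.3]
233 214 [546.8 115.4 126.4]
277 140 [ 565.3 -262.3  113.6]
277 160 [ 562.3 -261.8   25. ]
```

```bash
P='{"linear":[313,257,20],"twist":-1.3}'; python3 -m pendant '[{"linear":[313,257,20],"twist":-1.3},{"linear":[313,257,20],"twist":-1.3},{"linear":[313,257,20],"twist":-1.3},{"linear":[313,257,20],"twist":-1.3},{"linear":[313,257,20],"twist":-1.3},{"linear":[313,257,20],"twist":-1.3},{"linear":[313,257,20],"twist":-1.3},{"linear":[319,657,0],"twist":-1.3},{"linear":[319,657,0],"twist":-1.3},{"linear":[319,657,0],"twist":-1.3},{"linear":[319,657,0],"twist":-1.3},{"linear":[319,657,0],"twist":-1.3},{"linear":[319,657,0],"twist":-1.3},{"linear":[319,657,0],"twist":-1.3},{"linear":[319,657,0],"twist":-1.3},{"linear":[319,657,0],"twist":-1.3}]' 255
python3 - <<'E'
from h import *
import pickle
c=cap('wrist'); pickle.dump(c,open('w1.pkl','wb')); cv2.imwrite('pics/w1.png',c['frame']); print(c['o'].round(),c['fx'],c['R'].round(2))
E
```

```text
time: 2.1
tool_pos: [455.8, 149.4, 226.6]
tcp_rot: [3.141, -0.001, -1.33]
contact_force: [0.3, -0.7, 0.0]
grip_width: 0.5
[531. 167. 385.] 318.7395925648681 [[ 0.24 -0.97  0.  ]
 [-0.93 -0.23  0.28]
 [-0.27 -0.07 -0.96]]
```

View pics/w1.png

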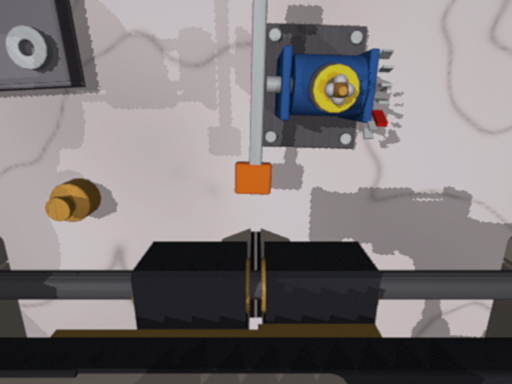

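The wrist view shows the orange pad at (253,178), the yellow collar at (336,90), the red scale tick at (380,117) and the shut fingers at (256,245). The tool is lined up with the pad.

```bash
cat >> h.py <<'E'
def masks(c):
    hsv=cv2.cvtColor(c['frame'],cv2.COLOR_BGR2HSV).astype(int); H,S,V=hsv[...,0],hsv[...,1],hsv[...,2]
    return H,S,V
def big(b):
    n,l,s,_=cv2.connectedComponentsWithStats(b.astype(np.uint8)); return l==1+np.argmax(s[1:,4])
def pad(c):
    H,S,V=masks(c); P=c['P']; b=big((H>3)&(H<16)&(S>170)&(np.abs(P[...,2]-60)<45)&(np.hypot(P[...,0]-465,P[...,1]-140)<50))
    Q=P[b]; b2=cv2.erode(b.astype(np.uint8),np.ones((5,5)))>0; Q2=P[b2]
    m=Q2.mean(0); n=np.linalg.svd(Q2-m)[2][2]; n*=np.sign(n[2]); return b,m,n
E
python3 - <<'E'
from h import *
import pickle
c=pickle.load(open('w1.pkl','rb')); b,m,n=pad(c); P=c['P']; H,S,V=masks(c)
print('pad',b.sum(),m.round(1),n.round(3),'tilt',np.degrees(np.arcsin(np.hypot(n[0],n[1]))).round(1),'dir',np.degrees(np.arctan2(-n[1],-n[0])).round(1))
y=big((H>20)&(H<34)&(S>150)&(P[...,2]>90)); print('collar',y.sum(),np.nanmedian(P[y],0).round(1))
Q=P[y&(abs(P[...,2]-np.nanmedian(P[y],0)[2])<6)];m=Q.mean(0);n=np.linalg.svd(Q-m)[2][2];n*=np.sign(n[2]);print(m,n, (Q.max(0)+Q.min(0))/2)
g=(V<90)&(S<60)&(abs(P[...,2]-12)<5)&(np.hypot(P[...,0]-559,P[...,1]-108)<90)
r=cv2.minAreaRect(P[g][:,:2].astype(np.float32)); print('plate',g.sum(),r)
rod=(S<60)&(abs(P[...,2]-92)<14)&(abs((P[...,0]-544)*-.2385+(P[...,1]-168)*.971)<15)&(P[...,0]>490)
q=P[rod]; print(rod.sum(), np.polyfit(q[:,0],q[:,1],1),np.polyfit(q[:,0],q[:,2],1))
# fingertips
f=(np.hypot(P[...,0]-456,P[...,1]-150)<60)&(P[...,2]>215)&(P[...,2]<245); 
if f.any(): print('tips',P[f].min(0),P[f].max(0))
E
```

```text
pad 997 [460.5 152.3  83.5] [-0.084 -0.022  0.996] tilt 5.0 dir 14.8
collar 1108 [554.6 112.9 129.3]
[554.65836454 110.89323694 129.2278047 ] [-0.08866304 -0.01406131  0.99596242] [554.342037   109.12681983 128.90037465]
plate 5473 ((558.903076171875, 108.28064727783203), (129.69876098632812, 106.43511199951172), 12.071893692016602)
2178 [ 0.21865688 47.99629257] [ 0.09399133 38.97654831]
tips [463.85678646 135.12872846 226.38146481] [472.07515092 167.0531624  244.81973669]
```

```bash
python3 -m pendant '[{"linear":[1.5,2.5,-60],"twist":-1.6},{"linear":[1.5,2.5,-110],"twist":-1.6},{"linear":[1.5,2.5,-130],"twist":-1.6},{"linear":[1.5,2.5,-138],"twist":-1.6},{"linear":[1.5,2.5,-145],"twist":-1.6},{"linear":[1.5,2.5,-152],"twist":-1.6},{"linear":[1.5,2.5,-159],"twist":-1.6},{"linear":[1.5,2.5,-166],"twist":-1.6},{"linear":[1.5,2.5,-173],"twist":-1.6},{"linear":[1.5,2.5,-176],"twist":-1.6},{"linear":[1.5,2.5,-176],"twist":-1.6}]'
cat >> h.py <<'E'
X=np.array([.977,.211]);Y=np.array([-.211,.977]);HG=np.array([558.9,108.3])
def loc(P): d=P[...,:2]-HG; return np.stack([d@X,d@Y,P[...,2]],-1)
def bar(c):
    L=loc(c['P']); H,S,V=masks(c)
    a=(S<70)&(V>90)&(abs(L[...,1]-62)<9)&(abs(L[...,0])<66)&(abs(L[...,2]-90)<50)
    q=L[a]; k=np.polyfit(q[:,0],q[:,2],1); r=q[:,2]-np.polyval(k,q[:,0]); q=q[abs(r)<5]; k=np.polyfit(q[:,0],q[:,2],1)
    return len(q),np.degrees(np.arctan(k[0])),k[1]
E
python3 - <<'E'
from h import *
import pickle
print('before',bar(pickle.load(open('w1.pkl','rb'))), bar(pickle.load(open('top0.pkl','rb'))))
c=cap('wrist'); cv2.imwrite('pics/w2.png',c['frame']); print(bar(c)); print(bar(cap('top')))
E
```

```text
time: 3.52
tool_pos: [462.0, 152.9, 54.1]
tcp_rot: [-3.131, -0.001, -1.358]
contact_force: [2.1, 0.2, 10.1]
grip_width: 0.5
before (2133, np.float64(5.238549329071615), np.float64(90.28550659441358)) (157, np.float64(5.151884320811296), np.float64(90.03254594004822))
(6688, np.float64(26.475083690595042), np.float64(90.95910843789471))
(49, np.float64(26.55874980674158), np.float64(91.1718763930789))
```

```bash
python3 -m pendant '[{"linear":[-1,0,-2],"twist":0},{"linear":[-2,0,-4],"twist":0},{"linear":[-2,0,-5],"twist":0},{"linear":[-2,0,-5],"twist":0}]'
python3 - <<'E'
from h import *
c=cap('wrist'); print(bar(c)); print(bar(cap('top')))
E
```

```text
time: 4.12
tool_pos: [460.2, 153.0, 49.4]
tcp_rot: [-3.13, -0.001, -1.358]
contact_force: [2.8, 0.5, 15.2]
grip_width: 0.2
(6803, np.float64(28.742462691700787), np.float64(91.08619467251422))
(43, np.float64(28.361530243325213), np.float64(91.47785195106681))
```

```bash
python3 -m pendant '[{"linear":[0,0,-1],"twist":0},{"linear":[0,0,-1.8],"twist":0},{"linear":[0,0,-1.8],"twist":0}]'
python3 - <<'E'
from h import *
c=cap('wrist'); print(bar(c)); print(bar(cap('top')))
E
```

```text
time: 4.6
tool_pos: [460.2, 153.0, 47.6]
tcp_rot: [-3.13, -0.001, -1.358]
contact_force: [3.0, 0.0, 15.1]
grip_width: 0.3
(6887, np.float64(29.762299542145247), np.float64(91.15462499022294))
(36, np.float64(29.316558586722124), np.float64(90.85641359279369))
```

```bash
python3 -m pendant '[{"linear":[0,0,30],"twist":0},{"linear":[0,0,90],"twist":0},{"linear":[0,0,150],"twist":0},{"linear":[0,0,180],"twist":0},{"linear":[0,0,180],"twist":0}]'
python3 - <<'E'
from h import *
c=cap('wrist'); print(bar(c)); b,m,n=pad(c); P=c['P'];print('pad',loc(m),np.degrees(np.arccos(n[2])),np.degrees(np.arctan2(-n[1],-n[0])))
H,S,V=masks(c)
y=big((H>20)&(H<34)&(S>150)&(P[...,2]>90)); Q=P[y]; Q=Q[~np.isnan(Q[:,0])]
from numpy.linalg import svd
for i in range(3):
    m=Q.mean(0);n=svd(Q-m)[2][2];n*=np.sign(n[2]);Q=Q[abs((Q-m)@n)<2]
print('collar',loc(m),n,np.degrees(np.arccos(n[2])))
side=cap('side'); f=side['frame'][180:270,180:280]
a=cv2.resize(c['frame'][0:200,150:450],None,fx=2.4,fy=2.4,interpolation=cv2.INTER_CUBIC)
cv2.imwrite('pics/w3.png',a)
print(bar(side),bar(cap('top')))
E
```

```text
time: 5.32
tool_pos: [457.1, 152.7, 227.4]
tcp_rot: [-3.134, -0.001, -1.358]
contact_force: [-0.4, 0.1, -0.2]
grip_width: 0.2
(2118, np.float64(29.78692900090877), np.float64(91.12775667594461))
pad [-76.94880108  63.12615609  48.17981401] 28.14205519443918 11.71888660043819
collar [-17.09041418   3.32383496 126.27734739] [-0.47656517 -0.10074395  0.87334775] 29.14996852087385
(187, np.float64(29.656668817761222), np.float64(89.81008155150931)) (18, np.float64(27.435338733995536), np.float64(92.74983371612429))
```

View pics/w3.png

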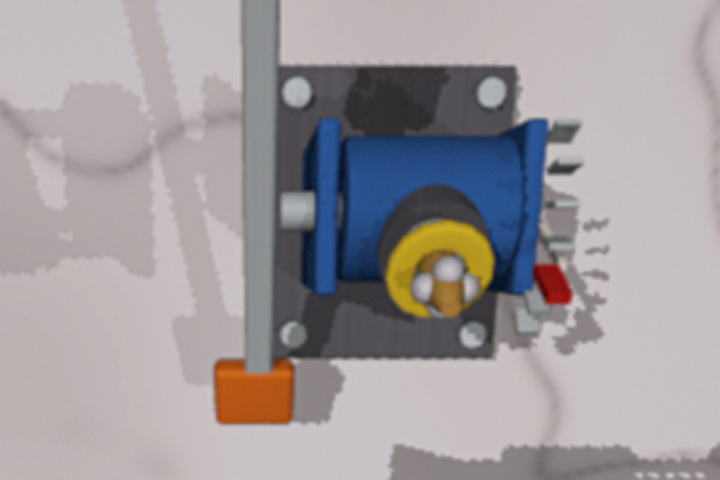

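The pointer sits at the red tick, and the bar reads 29.8°. Moving to the coupler now, turned away from the bottle.

```bash
python3 -m pendant '[{"linear":[112,-425,15],"twist":-61},{"linear":[112,-425,15],"twist":-61},{"linear":[112,-425,15],"twist":-61},{"linear":[112,-425,15],"twist":-61},{"linear":[112,-425,15],"twist":-61},{"linear":[112,-425,15],"twist":-61},{"linear":[112,-425,15],"twist":-61},{"linear":[112,-425,15],"twist":-61},{"linear":[112,-425,15],"twist":-61},{"linear":[112,-425,15],"twist":-61},{"linear":[112,-425,15],"twist":-61}]' 0
python3 - <<'E'
from h import *
import pickle
c=cap('wrist'); pickle.dump(c,open('w4.pkl','wb')); cv2.imwrite('pics/w4.png',c['frame']); P=c['P'];H,S,V=masks(c)
r=((H<5)|(H>174))&(S>140)&(np.hypot(P[...,0]-569,P[...,1]+272)<60)
t=r&(P[...,2]>113); print('handle top',t.sum(),cv2.minEnclosingCircle(P[t][:,:2].astype(np.float32)),np.median(P[t],0))
d=(abs(P[...,2]-12)<4)&(np.hypot(P[...,0]-569,P[...,1]+272)<50); print('disc',d.sum(),cv2.minEnclosingCircle(P[d][:,:2].astype(np.float32)))
b=(P[...,2]>40)&(P[...,2]<150)&(P[...,0]>600)&(P[...,1]<-310)&(np.hypot(P[...,0]-650,P[...,1]+365)<60)
print('bottle',b.sum(),P[b].min(0),P[b].max(0))
print(bot.get_obs()['joint_positions'])
E
```

```text
time: 6.85
tool_pos: [567.5, -271.1, 239.2]
tcp_rot: [-3.142, 0.0, -2.421]
contact_force: [-0.1, 0.7, -0.2]
grip_width: 91.8
handle top 686 ((578.1361083984375, -284.39544677734375), 50.93416213989258) [ 572.96624181 -282.97023794  122.35333009]
disc 984 ((572.2474975585938, -283.29119873046875), 33.93278121948242)
bottle 3956 [ 618.49216843 -405.07558577   40.20422332] [ 685.66267945 -338.27823964  149.99656865]
[-5.67583360e-01  5.29745114e-01  1.19006076e+00 -3.02363186e-05
  1.42152705e+00  1.85319037e+00]
```

View pics/w4.png

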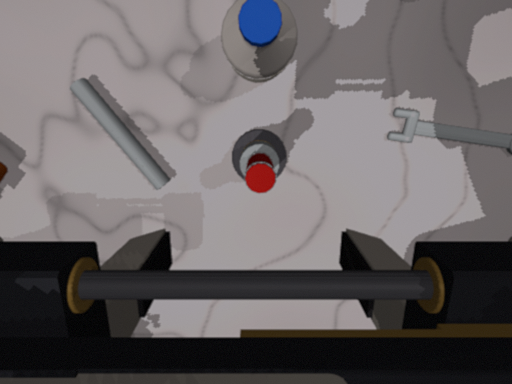

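The coupler's red handle is at (260,178), centred between the open fingers. The bottle is at (260,35), clear of the gripper body. Going down to grip it.

```bash
python3 -m pendant '[{"linear":[5,-12,0],"twist":0},{"linear":[5,-12,-60],"twist":0},{"linear":[5,-12,-110],"twist":0},{"linear":[5,-12,-145],"twist":0},{"linear":[5,-12,-160],"twist":0},{"linear":[5,-12,-164],"twist":0},{"linear":[5,-12,-164],"twist":0}]'
python3 -m pendant '[{"linear":[0,0,0],"twist":0},{"linear":[0,0,0],"twist":0},{"linear":[0,0,0],"twist":0},{"linear":[0,0,0],"twist":0},{"linear":[0,0,0],"twist":0},{"linear":[0,0,0],"twist":0},{"linear":[0,0,0],"twist":0},{"linear":[0,0,0],"twist":0}]' 255
```

```text
time: 7.78
tool_pos: [573.2, -285.0, 76.2]
tcp_rot: [-3.139, 0.001, -2.422]
contact_force: [-0.3, -0.8, 1.3]
grip_width: 91.5
time: 8.78
tool_pos: [572.4, -284.3, 74.8]
tcp_rot: [3.141, -0.0, -2.422]
contact_force: [1.1, -0.0, -0.6]
grip_width: 27.7
```

Gripped at about 82 mm above the mouth. The tool can't tilt, so I'll pivot the coupler in the jaws against the fixed stub post, to about 27°.

```bash
python3 -m pendant '[{"linear":[0,0,6],"twist":0},{"linear":[0,0,12],"twist":0},{"linear":[-3.5,4,12],"twist":0},{"linear":[-6.3,7.2,11.7],"twist":0},{"linear":[-8.6,9.9,11.2],"twist":0},{"linear":[-11,12.6,10.8],"twist":0},{"linear":[-11,12.6,10.8],"twist":0}]'
python3 - <<'E'
from h import *
c=cap('side'); u,v=map(int,proj(c,[573,-283,60])); f=c['frame'][v-40:v+40,u-50:u+50]
cv2.imwrite('pics/s5.png',cv2.resize(f,None,fx=6,fy=6,interpolation=cv2.INTER_CUBIC))
E
```

```text
time: 9.65
tool_pos: [562.6, -272.7, 86.5]
tcp_rot: [-3.137, 0.001, -2.422]
contact_force: [4.6, -4.2, -2.5]
grip_width: 27.9
```

View pics/s5.png

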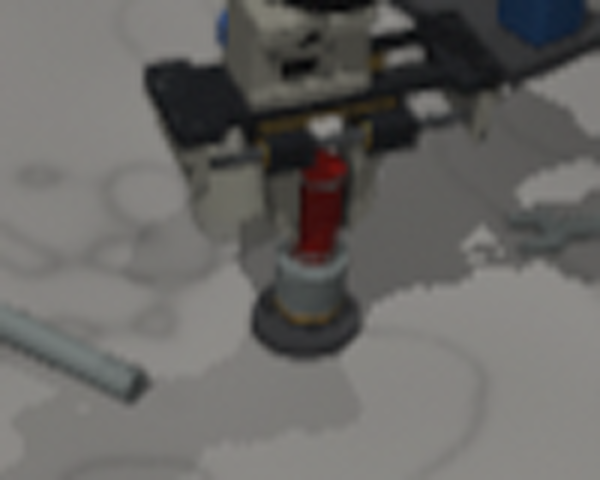

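The side view shows the coupler leaning (red handle at (322,200), bell at (310,285)) with its mouth held by the post, under about 6 N. Continuing to tilt.

```bash
python3 -m pendant '[{"linear":[-2.4,2.6,-0.8],"twist":0},{"linear":[-4.6,5.2,-1.6],"twist":0},{"linear":[-6.8,7.8,-2.6],"twist":0},{"linear":[-9.1,10.3,-3.7],"twist":0},{"linear":[-11,12.4,-4.8],"twist":0},{"linear":[-12.7,14.4,-5.9],"twist":0},{"linear":[-14.2,16,-7],"twist":0},{"linear":[-15.2,17.3,-7.7],"twist":0},{"linear":[-15.2,17.3,-7.7],"twist":0}]'
cat >> h.py <<'E'
def handle(c,near,mind=60):
    # axis of red handle from depth points: mean of top-most/bottom slices corrected by cylinder radius toward the viewer
    H,S,V=masks(c); P=c['P']
    b=((H<5)|(H>174))&(S>140)&(np.linalg.norm(P-near,axis=-1)<mind); b=big(b)
    return b,P[b]
E
python3 - <<'E'
from h import *
import pickle
for n in ('side','wrist','top'):
    c=cap(n); pickle.dump(c,open(n+'6.pkl','wb')); b,Q=handle(c,np.array([550,-260,90]))
    m=Q.mean(0); print(n,b.sum(),m.round(1),np.linalg.svd(Q-m)[2][0].round(3)) 
c=pickle.load(open('wrist6.pkl','rb')); cv2.imwrite('pics/w6.png',c['frame'])
E
```

```text
time: 10.82
tool_pos: [546.8, -254.7, 78.8]
tcp_rot: [-3.139, 0.001, -2.422]
contact_force: [3.4, -2.4, 2.9]
grip_width: 27.6
side 33 [ 545.2 -244.5   90.3] [-0.261  0.249  0.933]
wrist 3889 [ 558.9 -268.    98.7] [-0.244  0.262  0.934]Traceback (most recent call last):
  File "<stdin>", line 4, in <module>
  File "h.py", line 34, in handle
    b=((H<5)|(H>174))&(S>140)&(np.linalg.norm(P-near,axis=-1)<mind); b=big(b)
                                                                       ~~~^^^
  File "h.py", line 19, in big
    n,l,s,_=cv2.connectedComponentsWithStats(b.astype(np.uint8)); return l==1+np.argmax(s[1:,4])
                                                                              ~~~~~~~~~^^^^^^^^^
    return _wrapfunc(a, 'argmax', axis=axis, out=out, **kwds)
    return bound(*args, **kwds)
ValueError: attempt to get argmax of an empty sequence
```

```bash
cat >> h.py <<'E'
from scipy.optimize import least_squares
def cyl(Q,p0,a0,r):
    "axis through point at z=p0[2], direction; robust fit of a cylinder of known radius"
    f=lambda v:(lambda a:np.linalg.norm(np.cross(Q-np.array([v[0],v[1],p0[2]]),a/np.linalg.norm(a)),axis=1)-r)(np.array([v[2],v[3],1]))
    s=least_squares(f,[p0[0],p0[1],a0[0],a0[1]],loss='soft_l1',f_scale=.7); v=s.x; a=np.array([v[2],v[3],1]); a/=np.linalg.norm(a)
    return np.array([v[0],v[1],p0[2]]),a,np.median(abs(f(v)))
def coupler(c,g,yaw):
    b,Q=handle(c,np.array(g)); p,a,e=cyl(Q,g,[0,0],14.); 
    h=(Q-p)@a; d=np.linalg.norm(np.cross(Q-p,a),axis=1); Q=Q[(d>11)]; p,a,e=cyl(Q,g,a[:2]/a[2],14.)
    t=np.radians(yaw); d=np.array([-np.cos(t),-np.sin(t)])
    tip=np.percentile((Q-p)@a,99.5)
    print('cyl',len(Q),'err',e.round(2),'p',p.round(1),'tilt',np.degrees(np.arctan2(a[:2]@d,a[2])).round(1),'sideways',np.degrees(np.arctan2(a[0]*-d[1]+a[1]*d[0],a[2])).round(1),'mouth',(p+a*(tip-110)).round(1),'grip above mouth',(110-tip).round(1))
    return p,a
E
python3 - <<'E'
from h import *
import pickle
c=pickle.load(open('wrist6.pkl','rb')); coupler(c,[546.8,-254.7,97.8],-48.8); cv2.imwrite('pics/w6.png',c['frame'])
E
```

```text
cyl 3889 err 0.26 p [ 550.8 -258.9   97.8] tilt 21.4 sideways 0.1 mouth [ 572.8 -283.8   13. ] grip above mouth 91.1
```

View pics/w6.png

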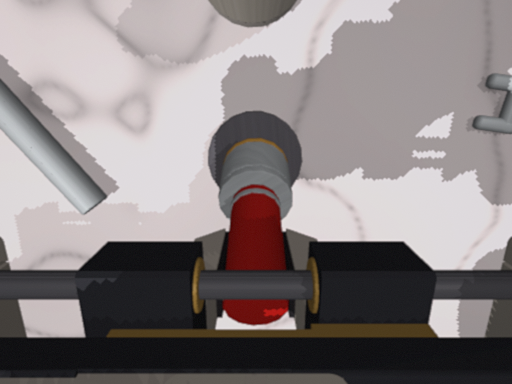

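The wrist view shows the handle leaning in the jaws (265,255), with the bell at (256,170) still over the stub. The axis fits 5–6 mm off the tool centre, so I'll cross-check with the bell.

```bash
cat >> h.py <<'E'
def bell(c,p,a,g):
    P=c['P'].reshape(-1,3); P=P[~np.isnan(P[:,0])]; h=(P-p)@a; d=np.linalg.norm(np.cross(P-p,a),axis=1)
    Q=P[(h<-46)&(h>-76)&(d>17)&(d<27)]; p2,a2,e=cyl(Q,p,a[:2]/a[2],22.); return len(Q),e.round(2),p2.round(1),np.degrees(np.arccos(a2[2])).round(1)
def shoulder(c,p,a):
    H,S,V=masks(c); P=c['P']; b=((H<5)|(H>174))&(S>140); Q=P[b]; Q=Q[np.linalg.norm(Q-p,axis=1)<60]; return np.percentile((Q-p)@a,[.5,99.5])
E
python3 - <<'E'
from h import *
import pickle
c=pickle.load(open('wrist6.pkl','rb')); g=[546.8,-254.7,97.8]; p,a=coupler(c,g,-48.8); print(bell(c,p,a,g)); print('junction(=40 from mouth), top',shoulder(c,p,a))
c=pickle.load(open('w4.pkl','rb')); p,a=coupler(c,[572.6,-283,97.8],-48.8)
E
```

```text
cyl 3889 err 0.26 p [ 550.8 -258.9   97.8] tilt 21.4 sideways 0.1 mouth [ 572.8 -283.8   13. ] grip above mouth 91.1
(1597, np.float64(0.2), array([ 550.6, -258.6,   97.8]), np.float64(21.7))
junction(=40 from mouth), top [-38.75442313  29.24173034]
cyl 668 err 11.31 p [ 581.2 -287.4   97.8] tilt 90.0 sideways 89.9 mouth [ 658.7 -328.9   97.8] grip above mouth 88.0
```

The bell agrees: tilt is 21.5°, with the effective pivot about 95 mm above the mouth. Continuing to about 29°.

```bash
python3 -m pendant '[{"linear":[-2,2.3,-1.4],"twist":0},{"linear":[-4,4.6,-2.9],"twist":0},{"linear":[-6,6.9,-4.6],"twist":0},{"linear":[-7,8,-5.4],"twist":0},{"linear":[-7,8,-5.4],"twist":0}]'
cat >> h.py <<'E'
def look(yaw,c=None):
    o=bot.get_obs(); c=c or cap('wrist'); t=o['tool_pos']; g=[t[0],t[1],t[2]+19]
    p,a=coupler(c,g,yaw); B=bell(c,p,a,g); s=shoulder(c,p,a); m=p-a*(40-s[0])
    print('bell',B[:2],B[3],'junction',s.round(1),'mouth rel TCP',(m-t).round(1),'F',o['contact_force'].round(1)); return c,p,a,m,t
E
python3 - <<'E'
from h import *
look(-48.8)
E
```

```text
time: 11.6
tool_pos: [539.6, -246.7, 73.7]
tcp_rot: [-3.14, 0.0, -2.422]
contact_force: [1.9, -1.6, 9.2]
grip_width: 27.4
cyl 4346 err 0.28 p [ 545.4 -252.9   92.7] tilt 28.2 sideways 0.0 mouth [ 573.9 -285.3   12.2] grip above mouth 91.4
bell (2007, np.float64(0.23)) 28.4 junction [-38.   30.1] mouth rel TCP [ 30.1 -33.9 -49.8] F [ 1.9 -1.6  9.2]
```

```bash
python3 -m pendant '[{"linear":[-2.6,3,7.3],"twist":0},{"linear":[-5.2,6,14.6],"twist":0},{"linear":[-8,9,22],"twist":0},{"linear":[-8,9,60],"twist":0},{"linear":[-8,9,120],"twist":0},{"linear":[-8,9,172],"twist":5},{"linear":[-20,60,172],"twist":15},{"linear":[-35,115,172],"twist":25},{"linear":[-48,170,172],"twist":35},{"linear":[-62,225,172],"twist":45},{"linear":[-75,280,172],"twist":55},{"linear":[-83,315,170],"twist":61},{"linear":[-85,332,169],"twist":61},{"linear":[-85,332,169],"twist":61},{"linear":[-85,332,169],"twist":61}]'
python3 - <<'E'
from h import *
c,p,a,m,t=look(12.2); print(loc(m),a, 'bar',bar(c)); cv2.imwrite('pics/w7.png',c['frame'])
P=c['P'];H,S,V=masks(c); L=loc(P)
y=big((H>20)&(H<34)&(S>150)&(abs(L[...,0])<70)&(abs(L[...,1])<40)&(P[...,2]>90)&(P[...,2]<150)); q=L[y]; print('yellow',y.sum(),q.min(0),q.max(0))
E
```

```text
time: 13.52
tool_pos: [454.4, 84.6, 241.5]
tcp_rot: [3.141, -0.001, -1.359]
contact_force: [-0.2, -1.0, -2.9]
grip_width: 27.4
cyl 4398 err 0.28 p [462.9  85.2 260.5] tilt 28.3 sideways -0.2 mouth [505.2  94.  180.3] grip above mouth 91.1
bell (2014, np.float64(0.23)) 28.3 junction [-38.1  30.1] mouth rel TCP [ 44.7   8.1 -49.7] F [-0.2 -1.  -2.9]
[-61.69708462  -2.58054297 191.76746634] [-0.46409242 -0.09701418  0.88045811] bar (1735, np.float64(29.832820709044665), np.float64(90.99103558069018))
yellow 828 [-35.82465514 -15.57539272  92.78667982] [ -4.96891928  20.67894984 132.97353378]
```

View pics/w7.png

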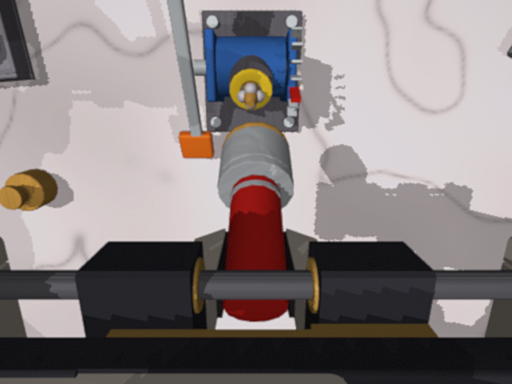

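The coupler hangs in line with the nipple (collar at (250,88), bell at (255,165)). In the same camera frame I need about 4.7 mm sideways and about 56 mm along the axis to reach the nipple tip.

```bash
python3 -m pendant '[{"linear":[-1,4.6,0],"twist":0},{"linear":[6,6.2,-13],"twist":0},{"linear":[13,7.8,-26],"twist":0},{"linear":[19,9.2,-38],"twist":0},{"linear":[23,10,-45],"twist":0},{"linear":[25.5,10.3,-49],"twist":0},{"linear":[25.5,10.3,-49],"twist":0}]'
python3 - <<'E'
from h import *
c,p,a,m,t=look(12.2); print(loc(m),a, 'bar',bar(c)); cv2.imwrite('pics/w8.png',cv2.resize(c['frame'][:200,150:350],None,fx=3,fy=3,interpolation=cv2.INTER_CUBIC))
E
```

```text
time: 14.45
tool_pos: [479.8, 95.9, 192.4]
tcp_rot: [3.141, -0.0, -1.358]
contact_force: [-1.1, -0.1, -2.7]
grip_width: 27.5
cyl 4392 err 0.27 p [488.3  96.4 211.4] tilt 28.3 sideways -0.1 mouth [530.5 105.4 131.2] grip above mouth 91.1
bell (2018, np.float64(0.23)) 28.5 junction [-37.9  30.1] mouth rel TCP [ 44.6   8.3 -49.6] F [-1.1 -0.1 -2.7]
[-34.59790394   3.20271632 142.8238681 ] [-0.46339773 -0.0988156   0.88062365] bar (2579, np.float64(29.82637452100767), np.float64(91.0115440188339))
```

View pics/w8.png

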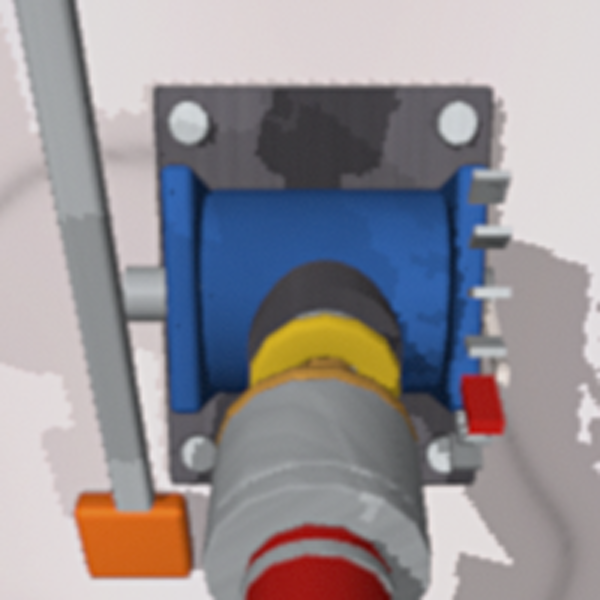

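Mouth and collar line up to about 1–2 mm (bell lip centre at u≈315, collar centre at u≈324). Shifting 1.3 mm right, then pushing along the axis.

```bash
python3 -m pendant '[{"linear":[0.3,-1.3,0],"twist":0},{"linear":[1.7,-1,-2.6],"twist":0},{"linear":[3.2,-0.7,-5.2],"twist":0},{"linear":[4.7,-0.4,-7.8],"twist":0},{"linear":[5.6,-0.2,-9.5],"twist":0},{"linear":[5.6,-0.2,-9.5],"twist":0}]'
python3 -m pendant '[{"linear":[1,0.2,-1.8],"twist":0},{"linear":[2,0.4,-3.5],"twist":0},{"linear":[3,0.6,-5.2],"twist":0},{"linear":[3.9,0.8,-6.9],"twist":0},{"linear":[4.9,1,-8.7],"twist":0},{"linear":[4.9,1,-8.7],"twist":0}]'
python3 - <<'E'
from h import *
c,p,a,m,t=look(12.2); print(loc(m),a, 'bar',bar(c)); d=loc(m)-np.array([1.5,2.2,85]); print('h',d[2]*.868-d[0]*.497,'perp',d[0]*.868+d[2]*.497)
E
```

```text
time: 15.25
tool_pos: [485.5, 95.5, 184.0]
tcp_rot: [-3.141, -0.001, -1.358]
contact_force: [-3.1, -1.6, 5.5]
grip_width: 27.3
time: 16.0
tool_pos: [490.3, 96.6, 174.5]
tcp_rot: [3.141, -0.0, -1.358]
contact_force: [-0.8, -1.4, 0.8]
grip_width: 27.7
cyl 4418 err 0.28 p [498.8  97.1 193.5] tilt 28.6 sideways -0.2 mouth [541.5 106.1 113.5] grip above mouth 91.1
bell (2039, np.float64(0.24)) 28.8 junction [-38.   30.1] mouth rel TCP [ 45.1   8.2 -49.5] F [-0.8 -1.4  0.8]
[-23.72083845   1.52147728 124.97080537] [-0.46860128 -0.09787724  0.87797089] bar (2930, np.float64(29.86243237461296), np.float64(91.06377559093369))
h 47.22941577188249 perp -2.0261975011647415
```

```bash
python3 -m pendant '[{"linear":[-0.9,-0.2,-0.5],"twist":0},{"linear":[-1.7,-0.4,-1],"twist":0},{"linear":[-0.7,-0.2,-2.7],"twist":0},{"linear":[0.3,0,-4.4],"twist":0},{"linear":[1.3,0.2,-6.1],"twist":0},{"linear":[2.2,0.4,-7.9],"twist":0},{"linear":[3.2,0.6,-9.7],"twist":0},{"linear":[3.2,0.6,-9.7],"twist":0},{"linear":[3.2,0.6,-9.7],"twist":0}]'
python3 - <<'E'
from h import *
c,p,a,m,t=look(12.2); print(loc(m),a, 'bar',bar(c)); d=loc(m)-np.array([1.5,2.2,85]); print('h',d[2]*.868-d[0]*.497,'perp',d[0]*.868+d[2]*.497)
F=bot.get_obs()['contact_force']; print('along n',F@np.array([-.486,-.105,.868]))
E
```

```text
time: 17.18
tool_pos: [492.2, 97.0, 166.4]
tcp_rot: [3.14, -0.0, -1.357]
contact_force: [-9.7, -2.3, 20.0]
grip_width: 27.5
cyl 4460 err 0.28 p [501.1  97.7 185.4] tilt 29.7 sideways -0.2 mouth [545.5 107.  106. ] grip above mouth 91.4
bell (2144, np.float64(0.23)) 29.7 junction [-37.6  30.6] mouth rel TCP [ 46.5   8.5 -48.4] F [-9.7 -2.3 20. ]
[-20.26433779   1.5770516  118.02679641] [-0.48533643 -0.10196572  0.86836141] bar (3117, np.float64(29.818209632136217), np.float64(91.07239043944428))
h 39.484135163306775 perp -2.4771273852285027
along n 21.73904488709099
```

```bash
python3 - <<'E'
from h import *
c=cap('wrist'); s=cap('side'); A=cv2.resize(c['frame'][30:180,180:330],(600,600),interpolation=cv2.INTER_CUBIC)
u,v=map(int,proj(s,[545,105,125])); print(u,v)
B=cv2.resize(s['frame'][v-30:v+30,u-10:u+10],(200,600),interpolation=cv2.INTER_CUBIC)
cv2.imwrite('pics/w9.png',np.hstack([A,B]))
E
```

```text
235 211
```

View pics/w9.png

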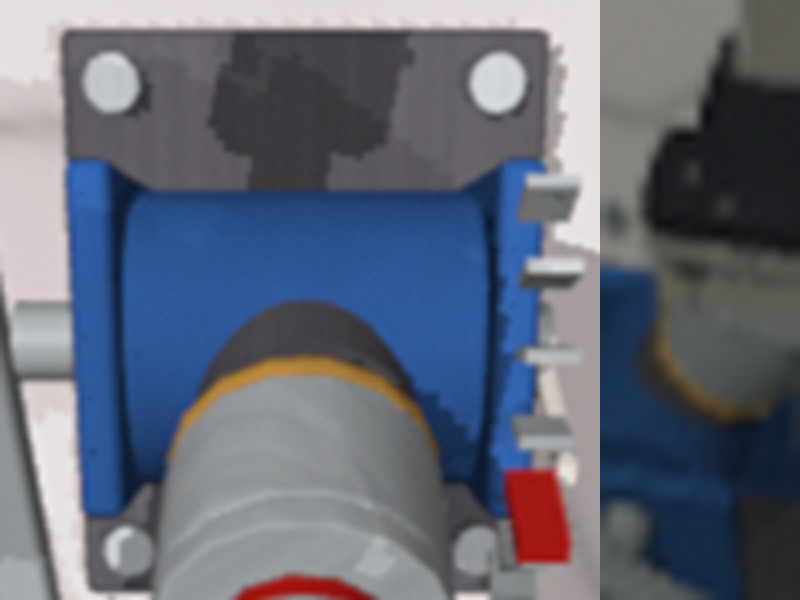

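The yellow collar is hidden, and the brass lip sits on the dark flange at (310,370). A small extra push will show whether this is the hard stop.

```bash
python3 -m pendant '[{"linear":[0.4,0.1,-0.7],"twist":0},{"linear":[0.4,0.1,-0.7],"twist":0},{"linear":[0.4,0.1,-0.7],"twist":0},{"linear":[0.4,0.1,-0.7],"twist":0}]'
python3 - <<'E'
from h import *
c,p,a,m,t=look(12.2); print('bar',bar(c)); d=loc(m)-np.array([1.5,2.2,85]); print('h',d[2]*.868-d[0]*.497,'perp',d[0]*.868+d[2]*.497)
F=bot.get_obs()['contact_force']; print('along n',F@np.array([-.486,-.105,.868]),t)
E
```

```text
time: 17.82
tool_pos: [492.2, 97.0, 166.3]
tcp_rot: [3.14, -0.001, -1.357]
contact_force: [-12.8, -2.8, 26.3]
grip_width: 27.2
cyl 4446 err 0.29 p [501.2  97.7 185.3] tilt 29.8 sideways -0.2 mouth [545.6 107.  106. ] grip above mouth 91.4
bell (2157, np.float64(0.23)) 29.6 junction [-37.6  30.7] mouth rel TCP [ 46.6   8.6 -48.3] F [-12.8  -2.8  26.3]
bar (3122, np.float64(29.856353257577343), np.float64(91.07541589875812))
h 39.40894114597843 perp -2.3807810776633573
along n 29.754542227060753 [492.23177865  97.02034919 166.31618526]
```

It's a hard stop: +8 N with no movement. Backing off to the earlier push, which is still well above 12 N, and handing in.

```bash
python3 -m pendant '[{"linear":[-0.3,-0.1,0.5],"twist":0},{"linear":[-0.3,-0.1,0.5],"twist":0},{"linear":[-0.3,-0.1,0.5],"twist":0}]'
python3 - <<'E'
from h import *
c,p,a,m,t=look(12.2); print('bar',bar(c)); d=loc(m)-np.array([1.5,2.2,85]); h=d[2]*.868-d[0]*.497
F=bot.get_obs()['contact_force']; f=F@np.array([-.486,-.105,.868]); print(h,f)
if h<40 and f>15: print(bot.close_job())
E
```

```text
time: 18.25
tool_pos: [492.3, 97.0, 166.4]
tcp_rot: [3.14, -0.001, -1.357]
contact_force: [-10.2, -3.8, 21.1]
grip_width: 27.6
cyl 4438 err 0.28 p [501.1  97.6 185.4] tilt 29.8 sideways -0.2 mouth [545.5 107.  106. ] grip above mouth 91.5
bell (2161, np.float64(0.24)) 29.6 junction [-37.7  30.6] mouth rel TCP [ 46.6   8.6 -48.4] F [-10.2  -3.8  21.1]
bar (3120, np.float64(29.837526493318098), np.float64(91.08495033584028))
39.38289105180395 23.405617070131896
the job is handed in; nothing more can be done
None
```

The job is done and handed in at about 18 s. The head is at about 29.8°, and the coupler is snapped onto the nipple and held there with the collar home.

**What I did:** I pressed the front pad until the head read 30°. I then gripped the coupler and pivoted it in the jaws against its own stub post, because the tool itself cannot tilt. I pushed it along the nipple axis past the locking balls until the collar stopped.

**Last checks:**
- **Head:** the rocker bar reads 29.8°, and in the close-up the pointer sits at the red mark.
- **Squareness:** the coupler leans 29.6–29.8° in the tilt direction and 0.2° sideways.
- **Collar:** yellow is no longer visible. An extra 0.8 mm push added about 8 N with no movement, so it is at its hard stop. I hold it with about 23 N along the axis, against 12 N of spring.

**Checks that disagreed:**
- **Mouth height:** the camera put the mouth 9.4 mm above the nipple foot, against 6 mm when home. I put the 3 mm gap down to camera and calibration bias, because the hard stop and the 8 mm of travel after the snap both fit "home".
- **Mouth position:** the mouth reads about 2.4 mm off the axis, slightly more than the 2 mm the lip hole allows.
- **Tilt from the top camera:** it gave tilt readings of 27–29° from very few pixels, so I didn't use them.

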